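# Dispense one dish and dock it at the coder

## Task

Press the blue plunger of the dish dispenser all the way down once and let it spring back, so that a single petri dish comes out on the bench in front of it. Then push that dish aside along the bench with the fingers and home into the half-round bay of the grey dish coder, so that it can be coded before pouring. Do not pick anything up, feed only the one dish, and leave the other things on the bench where they are.

Things in the scene. Friction and masses are not known exactly. Their poses are not given: they have to be found in the camera images.
- dispenser: dish dispenser, fixed to the bench: a clear open-topped magazine 71 mm wide, 71 mm deep and 60 mm high that holds a stack of four dishes, with a white housing 70 mm wide and 80 mm high behind it. Origin on the bench under the magazine's axis; +x runs back to the housing, the dishes come out towards -x, +z is up. The magazine's front is at x = -36 mm; the housing spans x = 34 to 152 mm; flanges 4 mm high reach out to y = +-48 mm
- plunger (a joint): travel of the dispenser's plunger in m: 0 up, 0.038 fully down. A spring returns it (about 3 N at the top, about 8 N fully down, where it meets a solid stop). It drives a feed blade at 3 times its own travel: a full press slides the lowest dish out at the front; when the plunger rises the blade goes back and the next dish drops to the bench
- plunger_top (a point): centre of the top of the plunger's round blue knob (42 mm wide), on the dispenser's centre line 83 mm behind the magazine's axis; 146 mm above the bench when up, moves with the plunger
- landing (a point): point on the bench 109 mm in front of the magazine's axis, where the centre of the dish comes to rest (within some 6 mm) if the plunger is pressed at up to about 50 mm/s; a quick stab (250 mm/s) shoots the dish some 100 mm farther
- dish_0: petri dish, clear, 59 mm wide, 14 mm high, about 22 g; the lowest of the stack, the one that comes out. Origin at the centre of its underside
- dish_1: the same kind of dish, second from below; must stay in the magazine, where it drops to the bench
- dish_2: the same, third from below; stays in the magazine
- dish_3: the same, topmost; stays in the magazine
- coder: dish coder, fixed to the bench: a grey box 94 mm wide and 58 mm high with a low black horseshoe collar 19 mm high in front. Origin on the bench at the centre of the half-round bay in the collar; the bay opens towards -x, the grey box begins at x = 34 mm and ends at x = 98 mm, +z is up. Inner radius of the bay 31.5 mm, outer radius of the collar 43 mm, its ends reach to x = -9 mm. It stands to the left or the right of the dispenser
- bay (a point): centre of the half-round bay, on the bench; the centre of a dish that rests against the back of the bay lies 2 mm from it towards +x of the coder. Axes as the coder's
- micro_rack: orange rack with small coloured tubes, 60 x 90 x 38 mm, loose, on the side of the dispenser where the coder is not; origin under its centre
- marker: white marker with a black cap, 17 x 135 x 16 mm, lying loose; origin under its centre, its length along y
- stapler: red and black stapler, 34 x 136 x 42 mm, loose; origin under its centre, its length along y
- forceps: steel forceps, 10 x 130 x 11 mm, loose; origin under its centre, its length along y
- label_roll: white roll of labels, 60 mm wide, 26 mm high, loose; origin under its centre
- beaker: empty clear beaker, 71 mm wide, 93 mm high, loose; origin under its centre
- timer: white timer, 62 x 62 x 19 mm, loose; origin under its centre
Not all that is in view belongs to the job. Leave any black or yellow look-alike of the dish_3 alone.

How it is judged:
By the outcome, as a careful person would: the job done as asked, in the order asked, and still so for the second after the job is handed in, with the robot touching nothing.
It also fails if it takes over 67 s, if anything falls off the work surface, if the arm or the gripper's body presses on something with over 40 N, if the wrist force passes 120 N, or if a joint passes its speed limit or range.

## Robot

A 6-joint arm with a two-finger parallel gripper is mounted at the origin on a cart in front of the work surface, level with it; the furniture and walls round the work are solid. World frame = base frame: x ahead of the robot, y to its left, z up, the work surface at z = 0. Lengths are in m, angles in rad, forces in N, time in s.
With the tool pointing down it reaches from about 0.2 to 0.875 m from the base axis. Payload 3.4 kg.
Tool frame: the origin (TCP) lies between the finger pads; the fingertips stand 25 mm ahead of it and the grasp point (between the pads) lies 6 mm ahead of it (tip_extent is the distance from the TCP to the fingertips, in m); z points along the fingers, y is the line along which they close (so a half turn about z gives the same grasp; the last joint's range is limited). The gripper opens to 94 mm and grips with 3 to 60 N. Pads are 16 mm wide; open, the fingers measure 119 mm over their backs; the gripper's body (75 mm by 177 mm) begins 78 mm behind the grasp point.
Start: joints at [-1.404, 0.276, 1.505, -0, 1.361, -0.121], TCP at [0.163, -0.551, 0.196] pointing down, gripper open.
Joint ranges: [-2.89, 2.89], [-0.75, 2.08], [0.22, 2.7], [-1.18, 4.32], [0.11, 2.71], [-2.7, 2.7]. Speed limits (rad/s): [2.57, 2.57, 3.14, 3.14, 3.14, 3.14].

## Interface

Orientations are given as a 3x3 rotation matrix whose columns are the frame's x, y, z axes.
In Python, from workcell import * gives the robot as it stands.
- The arm moves only by the tool carry_out, never from a script. Its argument "moves" is a list of rows, each an object of numbers: "dx", "dy", "dz": the shift along the tool's x, y, z in cm; "ax", "ay", "az": the turn, a rotation vector about the tool's x, y, z in degrees. A call has 1 to 8 rows; each row shifts and turns the commanded pose from where the row before left it, along the tool's axes as they then stand; what a row does not reach is not made up. A row lasts 1/12 s, in which the tool goes at most 41.7 mm and 7.16 degrees, less where a joint would pass 70% of its speed; a pose out of reach is approached as far as the arm can. A call with a gripper value outside its range is refused whole. "fingers" is the opening, from 0 (shut) to 1 (fully open), set as the call begins (left out, the last holds). The fingers move at their own pace and stop on an object; "grip_force" is the grip in N (left out, the last holds). Time passes only in rows, so rows that do not move let the fingers close. It gives the time, the measured TCP pose, the force, the opening and the grip force at its end, in the units of the state.
- observe(): the state, without advancing time (a new reading comes with each control period).
- capture(name): name is "scene" or "top" or "wrist"; returns (picture, depth): 420x560x3 uint8, red, green, blue; 420x560 float32, m along the optical axis (not along the pixel's ray), 0 where there is no reading.
- camera_info(name): a dict with "fovy" (degrees; the focal length in pixels is half the picture's height over the tangent of half this angle, whatever the lens; pixels are square), "cx", "cy" (the principal point, pixels), "R" (3x3) and "t" (3): a world point X has camera coordinates R X + t; the wrist camera has in their place "tool_from_camera" (4x4, takes a point from camera to tool coordinates, whose origin is the TCP and whose axes are the flange's). Camera axes: x right, y down, z forward; pixel columns grow to the right and rows downward; lengths in m; the calibration is good to about 2 mm. A picture is of the moment at which its call begins: read the wrist's pose just before it. camera_info takes no time and is no camera call.
- sign_off(): hands the job in; it is judged then, once.
The state is a dict: "t": time; "q": joint angles; "qd": joint speeds; "effort": joint torques, N m; "eef_pos": TCP position; "tcp_rot": TCP orientation; "ft_force": force on the tool from outside, world axes, zero at the start; "wrist_torque": the same for the moment, N m; "finger_gap": finger opening in m; "finger_force": force on a finger pad.
Only numpy, scipy, OpenCV 4.12 (cv2) and the standard library are available. Lean on these libraries where they do the work, as an engineer would, in place of code of your own. Each camera call takes 0.05 s, during which the arm holds its last target. There are 200 camera calls.

## Working session

There is one attempt and no reset: what is moved stays moved. The work goes in short steps, Python scripts to look and compute and a tool call to move; the robot and the scene stay as the last step left them, time stands still between calls to the robot, and variables do not carry over. Pictures are saved under pics/ and viewed, at most 11 in all, crops included, and the job is handed in when it is done.

Besides the shell and the picture viewer there is one more tool, called after "Request:" as name(argument=value, ...), one argument or row to a line, values as JSON. carry_out: Moves the arm, as the interface text tells. Its arguments: {"type":"object","properties":{"moves":{"type":"array","items":{"type":"object","properties":{"dx":{"type":"number"},"dy":{"type":"number"},"dz":{"type":"number"},"ax":{"type":"number"},"ay":{"type":"number"},"az":{"type":"number"}}}},"fingers":{"type":"number"},"grip_force":{"type":"number"}},"required":["moves"]}

```bash
mkdir -p pics; cat > h.py <<'E'
from workcell import *
import numpy as np, cv2
def K(ci): 
    return 210/np.tan(np.radians(ci["fovy"])/2)
def ray(ci,u,v,z):
    f=K(ci);R=np.array(ci["R"]);t=np.array(ci["t"])
    d=R.T@np.array([(u-ci["cx"])/f,(v-ci["cy"])/f,1]);c=-R.T@t
    return c+d*(z-c[2])/d[2]
def pts(ci,dep):
    f=K(ci);R=np.array(ci["R"]);t=np.array(ci["t"])
    v,u=np.mgrid[:420,:560]
    p=np.stack([(u-ci["cx"])/f*dep,(v-ci["cy"])/f*dep,dep],-1)
    return (p-t)@R
def snap(n,name):
    im,d=capture(n); cv2.imwrite(f"pics/{name}.png",im[:,:,::-1]); np.save(f"pics/{name}_d.npy",d); return im,d
E
python3 - <<'E'
from h import *
for n in("scene","top"):
    im,d=snap(n,n+"0"); ci=camera_info(n); print({k:(np.round(v,3).tolist()) for k,v in ci.items() if k not in("name",)})
    P=pts(ci,d); hsv=cv2.cvtColor(im,cv2.COLOR_RGB2HSV)
    m=cv2.inRange(hsv,(100,110,60),(130,255,255))
    k,l,s,c=cv2.connectedComponentsWithStats(m)
    for i in range(1,k):
        if s[i,4]>60: print(n,s[i],c[i].round(1),np.median(P[l==i],0).round(3))
a=cv2.imread("pics/scene0.png");b=cv2.imread("pics/top0.png")
cv2.imwrite("pics/both.png",cv2.resize(np.vstack([a,b]),None,fx=.71,fy=.71))
print(observe()["tcp_rot"])
E
```

```text
{'fovy': 49.322, 'cx': 275.461, 'cy': 207.728, 'R': [[-0.817, -0.577, -0.018], [-0.41, 0.602, -0.685], [0.406, -0.552, -0.728]], 't': [0.486, 0.296, 1.31]}
scene [182 160  24  23 241] [193.8 171.4] [0.929 0.023 0.086]
scene [245 179  12  10  92] [250.4 183.7] [0.682 0.012 0.148]
scene [ 74 245  14  14 137] [ 81.  251.1] [0.909 0.503 0.151]
{'fovy': 42.572, 'cx': 278.749, 'cy': 205.768, 'R': [[0.018, -1.0, -0.007], [-0.997, -0.017, -0.071], [0.071, 0.008, -0.997]], 't': [0.009, 0.576, 1.851]}
top [130  94  11  10  88] [135.2  98.6] [0.911 0.496 0.15 ]
top [264  95  35  12 313] [281. 101.] [0.928 0.017 0.086]
top [ 82 152  15  17  90] [ 90.8 158.5] [0.726 0.662 0.064]
top [278 164  12  13 122] [283.4 170. ] [0.684 0.006 0.146]
top [ 72 178  19  13  83] [ 83.6 185.5] [0.628 0.684 0.061]
top [109 202  24  16 129] [121.2 209.6] [0.552 0.564 0.027]
[[ 9.58863790e-01  2.83866472e-01 -2.39415706e-04]
 [ 2.83866488e-01 -9.58862509e-01  1.58313867e-03]
 [ 2.19833246e-04 -1.58597645e-03 -9.99998718e-01]]
```

View pics/top0.png

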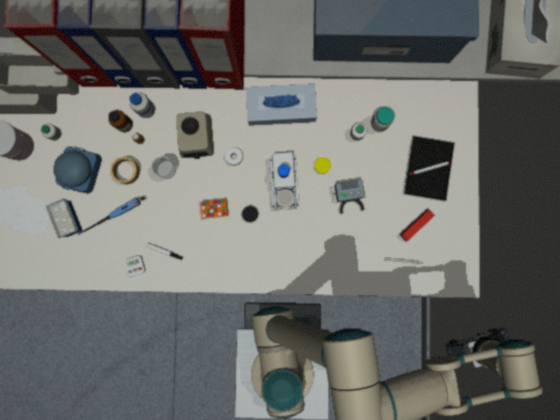

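View pics/scene0.png

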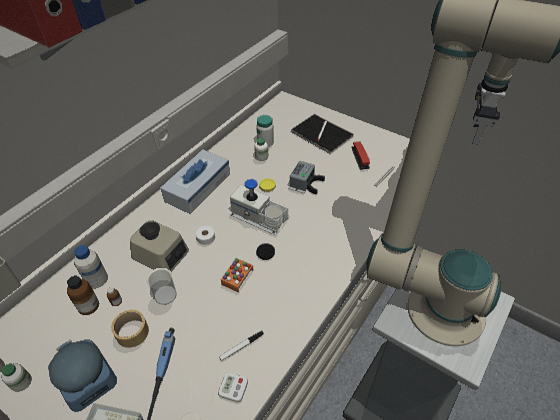

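The top view shows the dispenser at (284,180), with its blue plunger at (283,170) and the magazine at (286,197). The coder is at (349,190), its black horseshoe opening downward (-x) at (351,207). The yellow dish at (322,165) and the black one at (250,213) are decoys. The orange rack is at (214,208).

```bash
python3 - <<'E'
from h import *
for n in("top","scene"):
    ci=camera_info(n); d=np.load(f"pics/{n}0_d.npy"); P=pts(ci,d); im=cv2.imread(f"pics/{n}0.png")
    X,Y,Z=P[...,0],P[...,1],P[...,2]
    def rect(nm,m):
        q=P[m&(d>0)]; 
        if len(q)<5: print(nm,len(q)); return
        r=cv2.minAreaRect((q[:,:2]*1000).astype(np.float32)); print(n,nm,len(q),np.round(q[:,:2].mean(0),4),np.round(r[0],1),np.round(r[1],1),round(r[2],1),np.round(np.median(q[:,2]),4))
    reg=(X>.5)&(X<.85)&(abs(Y)<.09)
    rect("housing",reg&(Z>.072)&(Z<.088)); rect("plunger",reg&(Z>.138)&(Z<.156)); rect("mag",reg&(Z>.045)&(Z<.068))
    rect("flange/all",reg&(Z>.02)&(Z<.1))
    reg=(X>.5)&(X<.72)&(Y<-.12)&(Y>-.32)
    rect("box",reg&(Z>.05)&(Z<.066)); rect("collar",reg&(Z>.012)&(Z<.026)); rect("bench",(abs(X-.5)<.03)&(abs(Y)<.1))
    # black collar by colour
    blk=reg&(im.max(2)<50)&(Z>.008)&(Z<.03); rect("blk",blk)
b=cv2.imread("pics/top0.png");a=cv2.imread("pics/scene0.png")
c1=cv2.resize(b[140:230,240:380],None,fx=5.6,fy=5.6,interpolation=cv2.INTER_CUBIC)
cv2.imwrite("pics/crop1.png",c1[:600,:784])
c2=cv2.resize(a[140:240,220:340],None,fx=6,fy=6,interpolation=cv2.INTER_CUBIC);cv2.imwrite("pics/crop2.png",c2)
E
```

```text
top housing 526 [0.6954 0.0075] [695.4   7.1] [117.8  69.6] 4.4 0.0797
top plunger 120 [0.6854 0.0066] [685.6   6.6] [39.5 37. ] 88.5 0.1458
top mag 343 [0.6055 0.0007] [653.9   6. ] [176.8  82.5] 0.8 0.0556
top flange/all 972 [0.6605 0.0044] [660.6   4.8] [187.7  83.6] 3.6 0.0753
top box 478 [ 0.6326 -0.2211] [ 632.8 -221.7] [64.5 94.2] 10.1 0.0578
top collar 161 [ 0.621  -0.1997] [ 629.2 -222.9] [212.7 169.7] 11.4 0.0169
top bench 974 [4.998e-01 1.000e-04] [ 5.005e+02 -2.000e-01] [ 59.7 197.5] 0.4 0.0002
top blk 23 [ 0.5923 -0.2471] [ 589.8 -233.4] [27.5 74.2] 1.5 0.0172
scene housing 485 [0.6903 0.0148] [694.5  10. ] [119.   73.9] 4.5 0.0815
scene plunger 104 [0.6829 0.0108] [684.4   8.7] [35.7 39.4] 37.6 0.1476
scene mag 555 [0.6242 0.0129] [658.3   9. ] [188.2  77.5] 6.8 0.0574
scene flange/all 1413 [0.6533 0.0174] [659.4   8.9] [189.8  78.6] 5.9 0.0606
scene box 335 [ 0.6288 -0.215 ] [ 630.7 -217.4] [ 64.4 103.5] 9.9 0.0596
scene collar 202 [ 0.619  -0.1971] [ 639.9 -200.8] [204.8  93.5] 26.2 0.0189
scene bench 850 [0.4996 0.0042] [500.  -0.] [ 59.9 200. ] 0.0 0.0022
scene blk 116 [ 0.5862 -0.2229] [ 610.1 -220.3] [100.8  88. ] 11.6 0.0186
```

View pics/crop1.png

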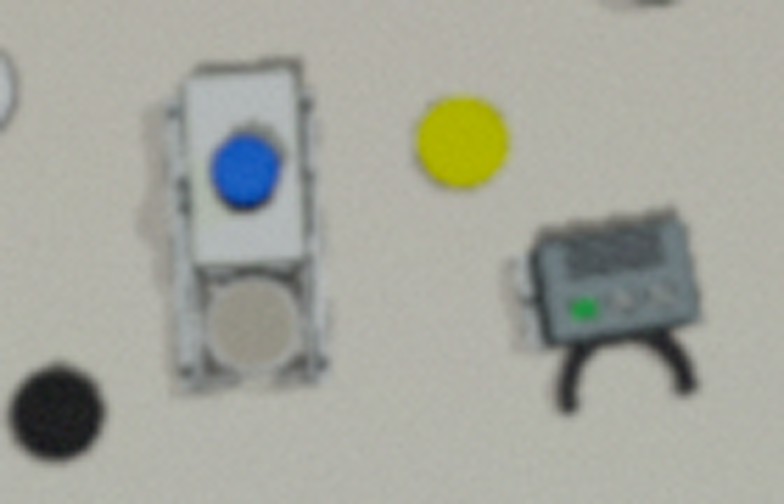

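The crop confirms the layout: clear magazine, coder bay opening to -x, and the yellow and black look-alikes (not to be touched). My estimates, in mm:

| Thing | Position (x, y) | Yaw |
|---|---|---|
| Plunger | (685, 7) | dispenser 4.4° |
| Landing point | (494, -7) | dispenser 4.4° |
| Bay | (567, -232) | coder 10° |

Next I close the fingers and travel to above the plunger.

Request:
carry_out(
  fingers=0,
  moves=[
    {"dx": 3.3, "dy": -1.94},
    {"dx": 3.3, "dy": -1.94},
    {"dx": 3.3, "dy": -1.94},
    {"dx": 3.3, "dy": -1.94},
    {"dx": 3.3, "dy": -1.94},
    {"dx": 3.3, "dy": -1.94},
    {"dx": 3.3, "dy": -1.94},
    {"dx": 3.3, "dy": -1.94},
  ],
)

```text
validation failed for argument at $.mo...
```

Request:
carry_out(
  moves=[
    {"dx": 3.3, "dy": -1.94},
    {"dx": 3.3, "dy": -1.94},
    {"dx": 3.3, "dy": -1.94},
    {"dx": 3.3, "dy": -1.94},
    {"dx": 3.3, "dy": -1.94},
    {"dx": 3.3, "dy": -1.94},
    {"dx": 3.3, "dy": -1.94},
  ],
)

```text
validation failed for argument at $.mo...
```

```bash
cat >> h.py <<'E'
def go(x,y,z=None):
    s=observe(); p=np.array(s["eef_pos"]);R=np.array(s["tcp_rot"]); t=np.array([x,y,p[2] if z is None else z])
    print("t",round(s["t"],2),"p",p.round(4),"yaw",round(np.degrees(np.arctan2(R[1,0],R[0,0])),2),"F",np.round(s["ft_force"],1),"gap",round(s["finger_gap"],4),"need cm",(100*R.T@(t-p)).round(2))
E
python3 -c "
from h import *
go(.685,.0073)"
```

```text
t 0.1 p [ 0.1631 -0.5508  0.1954] yaw 16.49 F [-0.4  1.1 -0.1] gap 0.0941 need cm [ 65.88 -38.7    0.08]
```

Request:
carry_out(
  fingers=0,
  moves=[
    {"dx": 3.3, "dy": -1.9, "dz": 0, "ax": 0, "ay": 0, "az": 0},
    {"dx": 3.3, "dy": -1.9, "dz": 0, "ax": 0, "ay": 0, "az": 0},
  ],
)

```text
t: 0.27
eef_pos: [0.2152, -0.4965, 0.1952]
tcp_rot: [[0.96, 0.28, -0.0], [0.28, -0.96, 0.001], [-0.0, -0.001, -1.0]]
ft_force: [1.8, 0.9, -0.3]
finger_gap: 0.084
finger_force: 0.0
```

Request:
carry_out(
  moves=[
    {"dx": 3.3, "dy": -1.9, "dz": 0, "ax": 0, "ay": 0, "az": 0},
    {"dx": 3.3, "dy": -1.9, "dz": 0, "ax": 0, "ay": 0, "az": 0},
    {"dx": 3.3, "dy": -1.9, "dz": 0, "ax": 0, "ay": 0, "az": 0},
    {"dx": 3.3, "dy": -1.9, "dz": 0, "ax": 0, "ay": 0, "az": 0},
    {"dx": 3.3, "dy": -1.9, "dz": 0, "ax": 0, "ay": 0, "az": 0},
    {"dx": 3.3, "dy": -1.9, "dz": 0, "ax": 0, "ay": 0, "az": 0},
    {"dx": 3.3, "dy": -1.9, "dz": 0, "ax": 0, "ay": 0, "az": 0},
    {"dx": 3.3, "dy": -1.9, "dz": 0, "ax": 0, "ay": 0, "az": 0},
  ],
)

```text
t: 0.93
eef_pos: [0.4265, -0.2737, 0.1959]
tcp_rot: [[0.959, 0.284, -0.0], [0.284, -0.959, 0.0], [-0.0, -0.0, -1.0]]
ft_force: [0.5, 0.2, 0.3]
finger_gap: 0.0307
finger_force: 0.0
```

Request:
carry_out(
  moves=[
    {"dx": 3.3, "dy": -1.9, "dz": 0, "ax": 0, "ay": 0, "az": 0},
    {"dx": 3.3, "dy": -1.9, "dz": 0, "ax": 0, "ay": 0, "az": 0},
    {"dx": 3.3, "dy": -1.9, "dz": 0, "ax": 0, "ay": 0, "az": 0},
    {"dx": 3.3, "dy": -1.9, "dz": 0, "ax": 0, "ay": 0, "az": 0},
    {"dx": 3.3, "dy": -1.9, "dz": 0, "ax": 0, "ay": 0, "az": 0},
    {"dx": 3.3, "dy": -1.9, "dz": 0, "ax": 0, "ay": 0, "az": 0},
    {"dx": 3.3, "dy": -1.9, "dz": 0, "ax": 0, "ay": 0, "az": 0},
  ],
)

```text
t: 1.52
eef_pos: [0.6102, -0.0807, 0.1957]
tcp_rot: [[0.959, 0.284, -0.001], [0.284, -0.959, -0.0], [-0.001, -0.0, -1.0]]
ft_force: [-0.4, -0.1, -0.1]
finger_gap: 0.0006
finger_force: 0.0
```

```bash
python3 -c "
from h import *
go(.685,.0073)"
```

```text
t 1.52 p [ 0.6102 -0.0807  0.1957] yaw 16.5 F [-0.4 -0.1 -0.1] gap 0.0006 need cm [ 9.67 -6.31 -0.01]
```

Request:
carry_out(
  moves=[
    {"dx": 3.2, "dy": -2.1, "dz": 0, "ax": 0, "ay": 0, "az": 0},
    {"dx": 3.2, "dy": -2.1, "dz": 0, "ax": 0, "ay": 0, "az": 0},
    {"dx": 3.2, "dy": -2.1, "dz": 0, "ax": 0, "ay": 0, "az": 0},
    {"dx": 0, "dy": 0, "dz": 1.0, "ax": 0, "ay": 0, "az": 0},
    {"dx": 0, "dy": 0, "dz": 0.8, "ax": 0, "ay": 0, "az": 0},
    {"dx": 0, "dy": 0, "dz": 0.2, "ax": 0, "ay": 0, "az": 0},
    {"dx": 0, "dy": 0, "dz": 0, "ax": 0, "ay": 0, "az": 0},
  ],
)

```text
t: 2.1
eef_pos: [0.6819, 0.0042, 0.1746]
tcp_rot: [[0.959, 0.283, -0.004], [0.283, -0.959, -0.0], [-0.004, -0.001, -1.0]]
ft_force: [0.6, 0.3, -0.3]
finger_gap: 0.0008
finger_force: 0.0
```

Request:
carry_out(
  moves=[
    {"dx": 0, "dy": 0, "dz": 0.3, "ax": 0, "ay": 0, "az": 0},
    {"dx": 0, "dy": 0, "dz": 0.3, "ax": 0, "ay": 0, "az": 0},
    {"dx": 0, "dy": 0, "dz": 0.3, "ax": 0, "ay": 0, "az": 0},
    {"dx": 0, "dy": 0, "dz": 0.3, "ax": 0, "ay": 0, "az": 0},
    {"dx": 0, "dy": 0, "dz": 0.3, "ax": 0, "ay": 0, "az": 0},
  ],
)

```text
t: 2.52
eef_pos: [0.6835, 0.0048, 0.1612]
tcp_rot: [[0.959, 0.283, 0.0], [0.283, -0.959, -0.0], [0.0, 0.0, -1.0]]
ft_force: [0.4, -0.5, 0.1]
finger_gap: 0.0003
finger_force: 0.0
```

```bash
python3 -c "
from h import *
go(.685,.0073)
im,d=snap('scene','s1'); cv2.imwrite('pics/s1c.png',cv2.resize(im[120:260,190:350,::-1],None,fx=4,fy=4,interpolation=cv2.INTER_CUBIC))"
```

```text
t 2.52 p [0.6835 0.0048 0.1612] yaw 16.45 F [ 0.4 -0.5  0.1] gap 0.0003 need cm [ 0.21 -0.2   0.  ]
```

View pics/s1c.png

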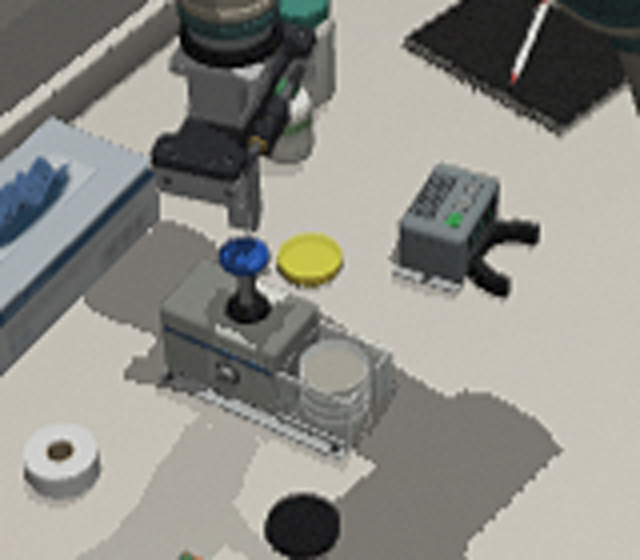

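The fingertip at crop (245,222) is still about 15-20 px above the blue knob at (245,250), so there is no contact yet. I'll measure the tip.

```bash
python3 -c "
from h import *
s=observe(); print(s.keys(), s.get('tip_extent'))
d=np.load('pics/s1_d.npy');P=pts(camera_info('scene'),d)
for v in range(166,190,1): print(v,P[v,251].round(3))
"
```

```text
dict_keys(['t', 'q', 'qd', 'effort', 'eef_pos', 'tcp_rot', 'ft_force', 'wrist_torque', 'finger_force', 'finger_gap']) None
166 [0.669 0.018 0.234]
167 [0.674 0.013 0.224]
168 [0.672 0.015 0.222]
169 [0.673 0.014 0.217]
170 [0.631 0.064 0.272]
171 [0.672 0.016 0.21 ]
172 [0.674 0.014 0.204]
173 [0.674 0.015 0.201]
174 [0.674 0.015 0.197]
175 [0.678 0.011 0.187]
176 [0.673 0.017 0.19 ]
177 [0.676 0.014 0.182]
178 [ 0.799 -0.13   0.001]
179 [ 0.691 -0.003  0.151]
180 [0.686 0.003 0.154]
181 [0.686 0.004 0.151]
182 [0.684 0.007 0.15 ]
183 [0.681 0.01  0.149]
184 [0.677 0.015 0.151]
185 [0.676 0.017 0.148]
186 [0.672 0.022 0.15 ]
187 [0.673 0.021 0.144]
188 [0.67  0.025 0.145]
189 [0.68  0.013 0.126]
```

The tip really is at z≈0.18, so the fingers reach less far when shut. I'll keep descending slowly and watch the force.

Request:
carry_out(
  moves=[
    {"dx": 0.2, "dy": -0.2, "dz": 0.3, "ax": 0, "ay": 0, "az": 0},
    {"dx": 0, "dy": 0, "dz": 0.3, "ax": 0, "ay": 0, "az": 0},
    {"dx": 0, "dy": 0, "dz": 0.3, "ax": 0, "ay": 0, "az": 0},
    {"dx": 0, "dy": 0, "dz": 0.3, "ax": 0, "ay": 0, "az": 0},
    {"dx": 0, "dy": 0, "dz": 0.3, "ax": 0, "ay": 0, "az": 0},
    {"dx": 0, "dy": 0, "dz": 0.3, "ax": 0, "ay": 0, "az": 0},
  ],
)

```text
t: 3.07
eef_pos: [0.6849, 0.0078, 0.1428]
tcp_rot: [[0.959, 0.284, -0.0], [0.284, -0.959, -0.0], [-0.0, 0.0, -1.0]]
ft_force: [0.7, -0.6, -0.2]
finger_gap: 0.0006
finger_force: 0.0
```

```bash
python3 -c "
from h import *
go(.685,.0073)
im,d=snap('scene','s2'); P=pts(camera_info('scene'),d)
for v in range(170,192,1): print(v,P[v,251].round(3),im[v,251])"
```

```text
t 3.07 p [0.6849 0.0078 0.1428] yaw 16.5 F [ 0.7 -0.6 -0.2] gap 0.0006 need cm [-0.01  0.05  0.  ]
170 [0.675 0.012 0.21 ] [66 65 66]
171 [0.673 0.015 0.209] [68 69 68]
172 [0.67  0.019 0.21 ] [69 70 69]
173 [0.674 0.015 0.201] [72 73 73]
174 [0.674 0.016 0.197] [78 78 77]
175 [0.67  0.02  0.198] [78 78 78]
176 [0.673 0.017 0.19 ] [77 77 76]
177 [0.677 0.013 0.18 ] [87 88 87]
178 [0.674 0.017 0.181] [85 85 83]
179 [0.672 0.02  0.18 ] [79 79 77]
180 [0.678 0.013 0.167] [89 90 88]
181 [0.676 0.016 0.166] [95 95 91]
182 [0.683 0.008 0.151] [59 69 88]
183 [0.682 0.009 0.149] [26 47 85]
184 [0.679 0.013 0.148] [17 41 78]
185 [0.677 0.016 0.148] [ 38  76 146]
186 [0.673 0.021 0.149] [ 52  97 178]
187 [0.672 0.023 0.147] [ 42  79 147]
188 [0.672 0.022 0.142] [19 42 85]
189 [0.682 0.012 0.124] [64 65 68]
190 [0.68  0.014 0.122] [70 70 67]
191 [0.681 0.014 0.117] [70 71 68]
```

Request:
carry_out(
  moves=[
    {"dx": 0, "dy": 0, "dz": 0.3, "ax": 0, "ay": 0, "az": 0},
    {"dx": 0, "dy": 0, "dz": 0.3, "ax": 0, "ay": 0, "az": 0},
    {"dx": 0, "dy": 0, "dz": 0.3, "ax": 0, "ay": 0, "az": 0},
    {"dx": 0, "dy": 0, "dz": 0.3, "ax": 0, "ay": 0, "az": 0},
    {"dx": 0, "dy": 0, "dz": 0.3, "ax": 0, "ay": 0, "az": 0},
    {"dx": 0, "dy": 0, "dz": 0.3, "ax": 0, "ay": 0, "az": 0},
    {"dx": 0, "dy": 0, "dz": 0.3, "ax": 0, "ay": 0, "az": 0},
  ],
)

```text
t: 3.7
eef_pos: [0.6852, 0.0077, 0.1243]
tcp_rot: [[0.959, 0.284, 0.002], [0.284, -0.959, -0.0], [0.002, 0.001, -1.0]]
ft_force: [-2.9, 0.6, 10.0]
finger_gap: 0.0004
finger_force: 5.1
```

Contact, at TCP z≈0.13. I'll continue down steadily at 36 mm/s.

Request:
carry_out(
  moves=[
    {"dx": 0, "dy": 0, "dz": 0.3, "ax": 0, "ay": 0, "az": 0},
    {"dx": 0, "dy": 0, "dz": 0.3, "ax": 0, "ay": 0, "az": 0},
    {"dx": 0, "dy": 0, "dz": 0.3, "ax": 0, "ay": 0, "az": 0},
    {"dx": 0, "dy": 0, "dz": 0.3, "ax": 0, "ay": 0, "az": 0},
    {"dx": 0, "dy": 0, "dz": 0.3, "ax": 0, "ay": 0, "az": 0},
    {"dx": 0, "dy": 0, "dz": 0.3, "ax": 0, "ay": 0, "az": 0},
    {"dx": 0, "dy": 0, "dz": 0.3, "ax": 0, "ay": 0, "az": 0},
    {"dx": 0, "dy": 0, "dz": 0.3, "ax": 0, "ay": 0, "az": 0},
  ],
)

```text
t: 4.37
eef_pos: [0.6853, 0.0077, 0.1004]
tcp_rot: [[0.959, 0.284, 0.002], [0.284, -0.959, -0.0], [0.002, 0.001, -1.0]]
ft_force: [-3.3, 0.2, 10.0]
finger_gap: 0.0004
finger_force: 5.1
```

Request:
carry_out(
  moves=[
    {"dx": 0, "dy": 0, "dz": 0.3, "ax": 0, "ay": 0, "az": 0},
    {"dx": 0, "dy": 0, "dz": 0.2, "ax": 0, "ay": 0, "az": 0},
  ],
)

```text
t: 4.53
eef_pos: [0.6854, 0.0077, 0.0991]
tcp_rot: [[0.959, 0.284, 0.004], [0.284, -0.959, -0.001], [0.003, 0.002, -1.0]]
ft_force: [-9.4, 1.0, 33.3]
finger_gap: 0.0006
finger_force: 16.6
```

```bash
python3 -c "
from h import *
go(.685,.0073)
im,d=snap('scene','s3'); P=pts(camera_info('scene'),d)
for v in range(176,196,1): print(v,P[v,251].round(3),im[v,251])
a,_=snap('top','t3')
A=cv2.resize(im[140:260,200:320],(600,600),interpolation=cv2.INTER_CUBIC)
cv2.imwrite('pics/s3c.png',A[:,:,::-1])"
```

```text
t 4.53 p [0.6854 0.0077 0.0991] yaw 16.5 F [-9.4  1.  33.3] gap 0.0006 need cm [-0.05  0.02 -0.  ]
176 [0.632 0.065 0.248] [25 27 27]
177 [0.633 0.065 0.243] [20 22 21]
178 [0.644 0.052 0.223] [33 30 35]
179 [0.641 0.055 0.223] [65 66 65]
180 [0.675 0.017 0.171] [79 80 79]
181 [0.674 0.018 0.169] [78 77 76]
182 [0.676 0.016 0.161] [81 81 81]
183 [0.63  0.07  0.224] [82 83 82]
184 [0.634 0.066 0.215] [84 85 85]
185 [0.632 0.069 0.214] [78 77 76]
186 [0.632 0.069 0.209] [76 77 75]
187 [0.675 0.019 0.142] [71 72 72]
188 [0.675 0.019 0.138] [76 77 76]
189 [0.676 0.019 0.132] [79 79 77]
190 [0.677 0.018 0.127] [91 91 88]
191 [0.676 0.02  0.124] [84 88 91]
192 [0.684 0.01  0.108] [43 55 86]
193 [0.677 0.019 0.114] [ 34  75 149]
194 [0.676 0.02  0.11 ] [ 48  91 173]
195 [0.675 0.023 0.109] [ 34  64 118]
```

View pics/s3c.png

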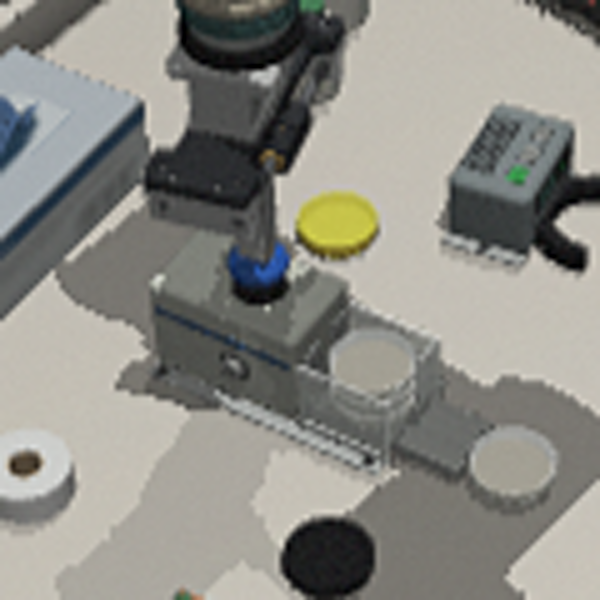

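The dish is out at crop (512,465), with the blade extended, and the plunger is at its stop (33 N). I'll release it now.

Request:
carry_out(
  moves=[
    {"dx": 0, "dy": 0, "dz": -0.4, "ax": 0, "ay": 0, "az": 0},
    {"dx": 0, "dy": 0, "dz": -0.5, "ax": 0, "ay": 0, "az": 0},
    {"dx": 0, "dy": 0, "dz": -0.6, "ax": 0, "ay": 0, "az": 0},
    {"dx": 0, "dy": 0, "dz": -0.6, "ax": 0, "ay": 0, "az": 0},
    {"dx": 0, "dy": 0, "dz": -0.6, "ax": 0, "ay": 0, "az": 0},
    {"dx": 0, "dy": 0, "dz": -0.6, "ax": 0, "ay": 0, "az": 0},
    {"dx": 0, "dy": 0, "dz": -0.6, "ax": 0, "ay": 0, "az": 0},
    {"dx": 0, "dy": 0, "dz": -0.6, "ax": 0, "ay": 0, "az": 0},
  ],
)

```text
t: 5.3
eef_pos: [0.6847, 0.0077, 0.138]
tcp_rot: [[0.959, 0.284, -0.001], [0.284, -0.959, 0.0], [-0.001, -0.0, -1.0]]
ft_force: [1.1, -0.1, 0.2]
finger_gap: 0.0006
finger_force: 0.0
```

Request:
carry_out(
  moves=[
    {"dx": 0, "dy": 0, "dz": -1, "ax": 0, "ay": 0, "az": 0},
    {"dx": 0, "dy": 0, "dz": -2, "ax": 0, "ay": 0, "az": 0},
    {"dx": 0, "dy": 0, "dz": -2, "ax": 0, "ay": 0, "az": 0},
  ],
)

```text
t: 5.55
eef_pos: [0.6843, 0.0077, 0.1882]
tcp_rot: [[0.959, 0.284, -0.002], [0.284, -0.959, 0.0], [-0.002, -0.001, -1.0]]
ft_force: [-0.2, 0.6, -0.1]
finger_gap: 0.0003
finger_force: 0.0
```

```bash
python3 - <<'E'
from h import *
go(.5,.10)
im,d=snap('scene','s4'); ci=camera_info('scene')
a,_=snap('top','t4'); ct=camera_info('top')
P=pts(ci,d); m=(P[...,2]>.135)&(P[...,2]<.16)&(abs(P[...,0]-.684)<.03)&(abs(P[...,1]-.01)<.03)&(im[...,2]>im[...,0]*1.0+50)
print('knob z',np.median(P[m],0).round(3),m.sum())
Z=P; q=(P[...,2]>.009)&(P[...,2]<.022)&(P[...,0]>.42)&(P[...,0]<.56)&(abs(P[...,1])<.09)
print('dish depth pts',q.sum(),P[q].mean(0).round(4) if q.any() else 0, cv2.minAreaRect((P[q][:,:2]*1000).astype(np.float32)))
A=cv2.resize(im[150:270,220:340],(600,600),interpolation=cv2.INTER_CUBIC)
B=cv2.resize(a[160:260,230:330],(600,600),interpolation=cv2.INTER_CUBIC)
cv2.imwrite('pics/c4.png',cv2.resize(np.hstack([A,B]),(800,400))[:,:,::-1])
E
```

```text
t 5.55 p [0.6843 0.0077 0.1882] yaw 16.49 F [-0.2  0.6 -0.1] gap 0.0003 need cm [-15.05 -14.08   0.04]
knob z [0.681 0.011 0.148] 84
dish depth pts 211 [ 0.4919 -0.0048  0.0159] ((489.6366271972656, 26.75954818725586), (127.98363494873047, 71.61344146728516), 84.36517333984375)
```

View pics/c4.png

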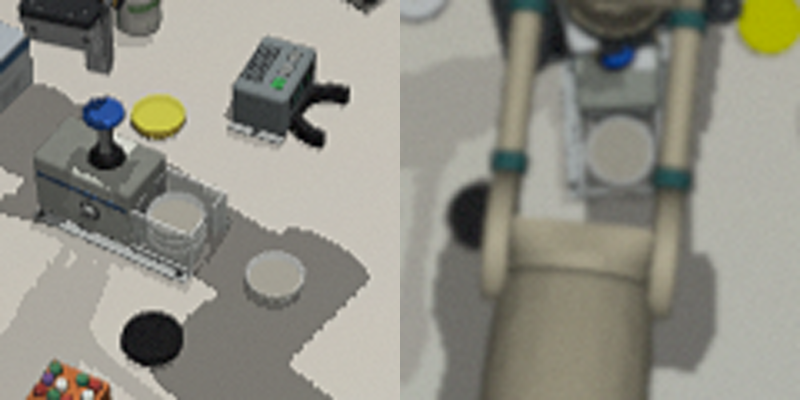

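The knob is back up at z 0.148. The single clear dish is free on the bench at about (0.492, -0.005), three dishes remain in the magazine, and the black decoy is to its left. Next I move to the dish's +y side, open the fingers to 40 mm, and turn to yaw 90°.

Request:
carry_out(
  fingers=0.43,
  moves=[
    {"dx": -2.5, "dy": -1.5, "dz": 0, "ax": 0, "ay": 0, "az": 0},
    {"dx": -2.9, "dy": -1.8, "dz": 0, "ax": 0, "ay": 0, "az": 0},
    {"dx": -2.9, "dy": -1.8, "dz": 0, "ax": 0, "ay": 0, "az": 0},
    {"dx": -2.9, "dy": -1.8, "dz": 0, "ax": 0, "ay": 0, "az": 0},
    {"dx": -2.9, "dy": -1.8, "dz": 0, "ax": 0, "ay": 0, "az": 0},
    {"dx": -2.9, "dy": -1.9, "dz": 0, "ax": 0, "ay": 0, "az": 0},
    {"dx": 0, "dy": 0, "dz": 0, "ax": 0, "ay": 0, "az": -7},
    {"dx": 0, "dy": 0, "dz": 0, "ax": 0, "ay": 0, "az": -7},
  ],
)

```text
t: 6.32
eef_pos: [0.4889, 0.0618, 0.1876]
tcp_rot: [[0.858, 0.513, -0.002], [0.513, -0.858, 0.0], [-0.001, -0.001, -1.0]]
ft_force: [-0.7, 0.2, -0.1]
finger_gap: 0.0402
finger_force: 0.0
```

Request:
carry_out(
  moves=[
    {"dx": 0, "dy": 0, "dz": 0, "ax": 0, "ay": 0, "az": -7},
    {"dx": 0, "dy": 0, "dz": 0, "ax": 0, "ay": 0, "az": -7},
    {"dx": 0, "dy": 0, "dz": 0, "ax": 0, "ay": 0, "az": -7},
    {"dx": 0, "dy": 0, "dz": 0, "ax": 0, "ay": 0, "az": -7},
    {"dx": 0, "dy": 0, "dz": 0, "ax": 0, "ay": 0, "az": -7},
    {"dx": 0, "dy": 0, "dz": 0, "ax": 0, "ay": 0, "az": -7},
    {"dx": 0, "dy": 0, "dz": 0, "ax": 0, "ay": 0, "az": -7},
    {"dx": 0, "dy": 0, "dz": 0, "ax": 0, "ay": 0, "az": -7},
  ],
)

```text
t: 6.98
eef_pos: [0.4912, 0.0611, 0.1872]
tcp_rot: [[0.055, 0.998, -0.002], [0.998, -0.055, -0.0], [-0.0, -0.002, -1.0]]
ft_force: [0.3, -0.5, -0.4]
finger_gap: 0.0405
finger_force: 0.0
```

Request:
carry_out(
  moves=[
    {"dx": 0, "dy": 0, "dz": 2, "ax": 0, "ay": 0, "az": -3.5},
    {"dx": 0, "dy": 0, "dz": 2, "ax": 0, "ay": 0, "az": 0},
    {"dx": 0, "dy": 0, "dz": 2, "ax": 0, "ay": 0, "az": 0},
    {"dx": 0, "dy": 0, "dz": 2, "ax": 0, "ay": 0, "az": 0},
  ],
)

```text
t: 7.32
eef_pos: [0.4911, 0.0611, 0.1066]
tcp_rot: [[0.0, 1.0, -0.001], [1.0, -0.0, -0.0], [-0.0, -0.001, -1.0]]
ft_force: [0.5, 0.4, -0.4]
finger_gap: 0.0405
finger_force: 0.0
```

```bash
python3 - <<'E'
from h import *
go(.49,.062)
im,d=snap('scene','s5'); ci=camera_info('scene')
print('dish',ray(ci,302.5,232.3,.014).round(4))
w,_=snap('wrist','w5')
P=pts(ci,d); m=(abs(P[...,0]-.49)<.06)&(abs(P[...,1]-.062)<.03)&(P[...,2]>.03)
print('low points',np.sort(P[m][:,2])[:12].round(3))
A=cv2.resize(im[150:270,220:340],(400,400),interpolation=cv2.INTER_CUBIC)
cv2.imwrite('pics/c5.png',np.hstack([A,cv2.resize(w,(400,300))[:, :].copy() if 0 else cv2.copyMakeBorder(cv2.resize(w,(400,300)),0,100,0,0,0)])[:,:,::-1])
E
```

```text
t 7.32 p [0.4911 0.0611 0.1066] yaw 89.99 F [ 0.5  0.4 -0.4] gap 0.0405 need cm [ 0.09 -0.11  0.  ]
dish [ 0.4911 -0.0072  0.014 ]
low points [0.117 0.118 0.118 0.121 0.121 0.122 0.123 0.124 0.125 0.126 0.126 0.126]
```

View pics/c5.png

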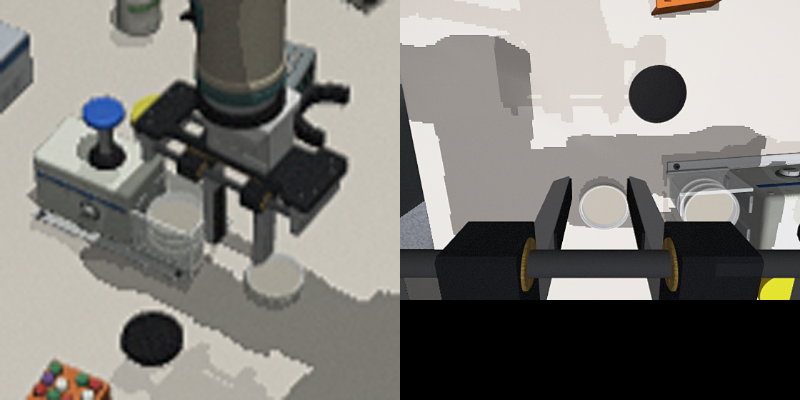

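The dish at left crop (275,275) is centred between the fingers. It lies at (0.491, -0.007). The tips stand about 9-10 mm above the reported TCP, consistent with the press, so I'll descend in two stages.

Request:
carry_out(
  moves=[
    {"dx": 0, "dy": 0, "dz": 3, "ax": 0, "ay": 0, "az": 0},
    {"dx": 0, "dy": 0, "dz": 3, "ax": 0, "ay": 0, "az": 0},
    {"dx": 0, "dy": 0, "dz": 2.5, "ax": 0, "ay": 0, "az": 0},
    {"dx": 0, "dy": 0, "dz": 1.2, "ax": 0, "ay": 0, "az": 0},
    {"dx": 0, "dy": 0, "dz": 0.3, "ax": 0, "ay": 0, "az": 0},
    {"dx": 0, "dy": 0, "dz": 0, "ax": 0, "ay": 0, "az": 0},
  ],
)

```text
t: 7.92
eef_pos: [0.4917, 0.0611, 0.0079]
tcp_rot: [[0.0, 1.0, -0.001], [1.0, -0.0, -0.0], [-0.0, -0.001, -1.0]]
ft_force: [0.2, -0.1, 0.4]
finger_gap: 0.0402
finger_force: 0.0
```

```bash
python3 - <<'E'
from h import *
go(.49,.062)
im,d=snap('scene','s6'); ci=camera_info('scene')
P=pts(ci,d); m=(abs(P[...,0]-.49)<.06)&(abs(P[...,1]-.062)<.025)&(P[...,2]>.008)&(P[...,2]<.06)
q=P[m]; 
for lo in np.arange(.005,.06,.01):
    r=q[(q[:,2]>lo)&(q[:,2]<lo+.01)]
    if len(r): print(lo.round(3),len(r),r.min(0).round(3),r.max(0).round(3))
E
```

```text
t 7.92 p [0.4917 0.0611 0.0079] yaw 89.99 F [ 0.2 -0.1  0.4] gap 0.0402 need cm [ 0.09 -0.17  0.  ]
0.005 4 [0.431 0.038 0.008] [0.514 0.083 0.009]
0.015 4 [0.469 0.056 0.017] [0.517 0.07  0.025]
0.025 24 [0.458 0.054 0.025] [0.524 0.072 0.035]
0.035 23 [0.458 0.056 0.036] [0.523 0.073 0.044]
0.045 27 [0.459 0.052 0.045] [0.524 0.071 0.055]
0.055 9 [0.459 0.053 0.056] [0.519 0.074 0.06 ]
```

```bash
python3 - <<'E'
from h import *
ci=camera_info('scene');P=pts(ci,np.load('pics/s6_d.npy'))
m=(P[...,0]>.38)&(P[...,0]<.452)&(abs(P[...,1]-.06)<.07)&(P[...,2]>.02)
q=P[m]; print(np.sort(q[:,2])[:10].round(3)); 
m=(P[...,0]>.53)&(P[...,0]<.6)&(abs(P[...,1]-.06)<.06)&(P[...,2]>.062)
q=P[m]; i=np.argsort(q[:,2])[:10]; print(q[i].round(3))
E
```

```text
[0.115 0.117 0.118 0.118 0.118 0.118 0.119 0.119 0.119 0.12 ]
[[0.566 0.067 0.115]
 [0.566 0.088 0.116]
 [0.564 0.064 0.118]
 [0.568 0.091 0.118]
 [0.566 0.046 0.119]
 [0.569 0.095 0.12 ]
 [0.564 0.037 0.121]
 [0.563 0.087 0.121]
 [0.57  0.092 0.122]
 [0.565 0.089 0.122]]
```

The body is at z≈0.115, well clear. I'll go down 12 mm and push towards -y.

Request:
carry_out(
  moves=[
    {"dx": 0, "dy": 0, "dz": 0.6, "ax": 0, "ay": 0, "az": 0},
    {"dx": 0, "dy": 0, "dz": 0.6, "ax": 0, "ay": 0, "az": 0},
    {"dx": -1.0, "dy": 0, "dz": 0, "ax": 0, "ay": 0, "az": 0},
    {"dx": -1.2, "dy": 0, "dz": 0, "ax": 0, "ay": 0, "az": 0},
    {"dx": -0.8, "dy": 0, "dz": 0, "ax": 0, "ay": 0, "az": 0},
    {"dx": -0.6, "dy": 0, "dz": 0, "ax": 0, "ay": 0, "az": 0},
    {"dx": -0.6, "dy": 0, "dz": 0, "ax": 0, "ay": 0, "az": 0},
    {"dx": -0.8, "dy": 0, "dz": 0, "ax": 0, "ay": 0, "az": 0},
  ],
)

```text
t: 8.63
eef_pos: [0.4919, 0.0103, -0.0037]
tcp_rot: [[0.001, 1.0, 0.0], [1.0, -0.001, 0.0], [0.0, 0.0, -1.0]]
ft_force: [0.6, 0.7, -0.4]
finger_gap: 0.0404
finger_force: 0.1
```

Request:
carry_out(
  moves=[
    {"dx": -1.0, "dy": 0, "dz": 0, "ax": 0, "ay": 0, "az": 0},
    {"dx": -1.0, "dy": 0, "dz": 0, "ax": 0, "ay": 0, "az": 0},
    {"dx": -1.0, "dy": -0.1, "dz": 0, "ax": 0, "ay": 0, "az": 0},
    {"dx": -1.0, "dy": -0.1, "dz": 0, "ax": 0, "ay": 0, "az": 0},
    {"dx": -1.0, "dy": -0.1, "dz": 0, "ax": 0, "ay": 0, "az": 0},
    {"dx": -1.0, "dy": -0.1, "dz": 0, "ax": 0, "ay": 0, "az": 0},
    {"dx": -1.0, "dy": -0.1, "dz": 0, "ax": 0, "ay": 0, "az": 0},
    {"dx": -0.5, "dy": 0, "dz": 0, "ax": 0, "ay": 0, "az": 0},
  ],
)

```text
t: 9.3
eef_pos: [0.4866, -0.0653, -0.0039]
tcp_rot: [[0.001, 1.0, -0.0], [1.0, -0.001, -0.0], [-0.0, -0.0, -1.0]]
ft_force: [0.4, 0.9, 0.8]
finger_gap: 0.0403
finger_force: 0.2
```

```bash
python3 - <<'E'
from h import *
go(.4835,-.2165)
w,d=snap('wrist','w7'); s,_=snap('scene','s7')
A=cv2.resize(s[130:250,250:370],(400,400),interpolation=cv2.INTER_CUBIC)
cv2.imwrite('pics/c7.png',np.hstack([A,cv2.copyMakeBorder(cv2.resize(w,(400,300)),0,100,0,0,0)])[:,:,::-1])
E
```

```text
t 9.3 p [ 0.4866 -0.0653 -0.0039] yaw 89.94 F [0.4 0.9 0.8] gap 0.0403 need cm [-1.512e+01 -3.000e-01  1.000e-02]
```

View pics/c7.png

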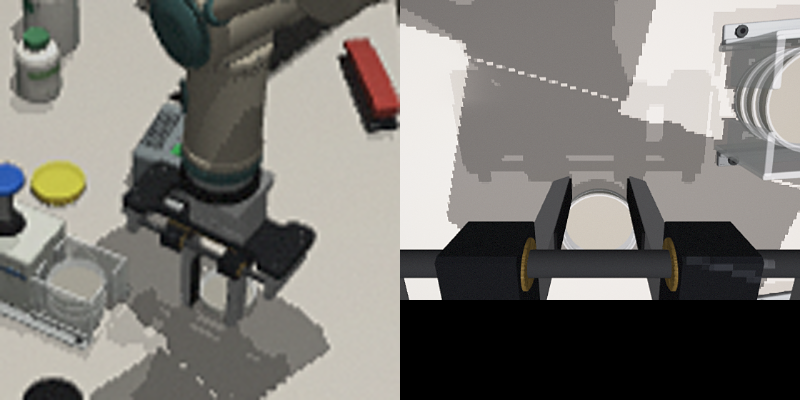

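The dish sits centred against both fingertips (right image, about (600,220)). I'll keep pushing.

Request:
carry_out(
  moves=[
    {"dx": -0.7, "dy": 0, "dz": 0, "ax": 0, "ay": 0, "az": 0},
    {"dx": -1.1, "dy": 0, "dz": 0, "ax": 0, "ay": 0, "az": 0},
    {"dx": -1.2, "dy": 0, "dz": 0, "ax": 0, "ay": 0, "az": 0},
    {"dx": -1.2, "dy": -0.1, "dz": 0, "ax": 0, "ay": 0, "az": 0},
    {"dx": -1.2, "dy": 0, "dz": 0, "ax": 0, "ay": 0, "az": 0},
    {"dx": -1.2, "dy": -0.1, "dz": 0, "ax": 0, "ay": 0, "az": 0},
    {"dx": -1.2, "dy": 0, "dz": 0, "ax": 0, "ay": 0, "az": 0},
    {"dx": -1.2, "dy": -0.1, "dz": 0, "ax": 0, "ay": 0, "az": 0},
  ],
)

```text
t: 10.07
eef_pos: [0.4839, -0.1554, -0.0038]
tcp_rot: [[0.001, 1.0, 0.0], [1.0, -0.001, -0.0], [-0.0, 0.0, -1.0]]
ft_force: [-1.0, 0.6, -0.1]
finger_gap: 0.0407
finger_force: 0.1
```

Request:
carry_out(
  moves=[
    {"dx": -1.2, "dy": 0, "dz": 0, "ax": 0, "ay": 0, "az": 0},
    {"dx": -1.2, "dy": 0, "dz": 0, "ax": 0, "ay": 0, "az": 0},
    {"dx": -1.1, "dy": 0, "dz": 0, "ax": 0, "ay": 0, "az": 0},
    {"dx": -1.0, "dy": 0, "dz": 0, "ax": 0, "ay": 0, "az": 0},
    {"dx": -0.8, "dy": 0, "dz": 0, "ax": 0, "ay": 0, "az": 0},
    {"dx": -0.5, "dy": 0, "dz": 0, "ax": 0, "ay": 0, "az": 0},
    {"dx": -0.3, "dy": 0, "dz": 0, "ax": 0, "ay": 0, "az": 0},
    {"dx": 0, "dy": 0, "dz": 0, "ax": 0, "ay": 0, "az": 0},
  ],
)

```text
t: 10.73
eef_pos: [0.4839, -0.2154, -0.0039]
tcp_rot: [[0.001, 1.0, 0.0], [1.0, -0.001, -0.0], [-0.0, 0.0, -1.0]]
ft_force: [-0.1, 1.0, 0.5]
finger_gap: 0.0404
finger_force: 0.0
```

```bash
python3 - <<'E'
from h import *
go(.4835,-.2165)
E
```

```text
t 10.73 p [ 0.4839 -0.2154 -0.0039] yaw 89.96 F [-0.1  1.   0.5] gap 0.0404 need cm [-0.11 -0.04  0.  ]
```

Now I back off, lift, and turn to yaw 10°.

Request:
carry_out(
  moves=[
    {"dx": 1, "dy": 0, "dz": 0, "ax": 0, "ay": 0, "az": 0},
    {"dx": 2, "dy": 0, "dz": 0, "ax": 0, "ay": 0, "az": 0},
    {"dx": 0, "dy": 0, "dz": -3, "ax": 0, "ay": 0, "az": 0},
    {"dx": 0, "dy": 0, "dz": -3, "ax": 0, "ay": 0, "az": 0},
    {"dx": 0, "dy": 0, "dz": -3, "ax": 0, "ay": 0, "az": 0},
    {"dx": -2.5, "dy": -3, "dz": 0, "ax": 0, "ay": 0, "az": 0},
    {"dx": -2.5, "dy": -3, "dz": 0, "ax": 0, "ay": 0, "az": 0},
    {"dx": -2.1, "dy": -2, "dz": 0, "ax": 0, "ay": 0, "az": 0},
  ],
)

```text
t: 11.4
eef_pos: [0.4021, -0.2548, 0.0868]
tcp_rot: [[-0.003, 1.0, -0.0], [1.0, 0.003, -0.0], [-0.0, -0.0, -1.0]]
ft_force: [0.5, -0.2, 0.8]
finger_gap: 0.0407
finger_force: 0.0
```

Request:
carry_out(
  moves=[
    {"dx": 0, "dy": 0, "dz": 0, "ax": 0, "ay": 0, "az": 7},
    {"dx": 0, "dy": 0, "dz": 0, "ax": 0, "ay": 0, "az": 7},
    {"dx": 0, "dy": 0, "dz": 0, "ax": 0, "ay": 0, "az": 7},
    {"dx": 0, "dy": 0, "dz": 0, "ax": 0, "ay": 0, "az": 7},
    {"dx": 0, "dy": 0, "dz": 0, "ax": 0, "ay": 0, "az": 7},
    {"dx": 0, "dy": 0, "dz": 0, "ax": 0, "ay": 0, "az": 7},
    {"dx": 0, "dy": 0, "dz": 0, "ax": 0, "ay": 0, "az": 7},
    {"dx": 0, "dy": 0, "dz": 0, "ax": 0, "ay": 0, "az": 7},
  ],
)

```text
t: 12.07
eef_pos: [0.4037, -0.2543, 0.0861]
tcp_rot: [[0.832, 0.555, -0.0], [0.555, -0.832, 0.001], [0.0, -0.001, -1.0]]
ft_force: [-0.3, 0.0, 0.2]
finger_gap: 0.0402
finger_force: 0.0
```

Request:
carry_out(
  moves=[
    {"dx": 0, "dy": 0, "dz": 0, "ax": 0, "ay": 0, "az": 7},
    {"dx": 0, "dy": 0, "dz": 0, "ax": 0, "ay": 0, "az": 7},
    {"dx": 0, "dy": 0, "dz": 0, "ax": 0, "ay": 0, "az": 7},
    {"dx": 0, "dy": 0, "dz": 0, "ax": 0, "ay": 0, "az": 3},
    {"dx": 0, "dy": 0, "dz": 0, "ax": 0, "ay": 0, "az": 0},
  ],
)

```text
t: 12.48
eef_pos: [0.4037, -0.2544, 0.0861]
tcp_rot: [[0.985, 0.174, -0.0], [0.174, -0.985, 0.001], [-0.0, -0.001, -1.0]]
ft_force: [-0.0, -0.4, -0.5]
finger_gap: 0.0403
finger_force: 0.0
```

```bash
python3 - <<'E'
from h import *
go(.425,-.257)
w,d=snap('wrist','w8'); s,ds=snap('scene','s8')
print(np.round(camera_info('wrist')["tool_from_camera"],3).tolist())
A=cv2.resize(s[110:230,260:380],(400,400),interpolation=cv2.INTER_CUBIC)
cv2.imwrite('pics/c8.png',np.hstack([A,cv2.copyMakeBorder(cv2.resize(w,(400,300)),0,100,0,0,0)])[:,:,::-1])
E
```

```text
t 12.48 p [ 0.4037 -0.2544  0.0861] yaw 10.01 F [-0.  -0.4 -0.5] gap 0.0403 need cm [ 2.05  0.62 -0.  ]
[[0.001, -0.963, -0.27, 0.079], [1.0, 0.001, -0.001, -0.0], [0.001, -0.27, 0.963, -0.189], [0.0, 0.0, 0.0, 1.0]]
```

View pics/c8.png

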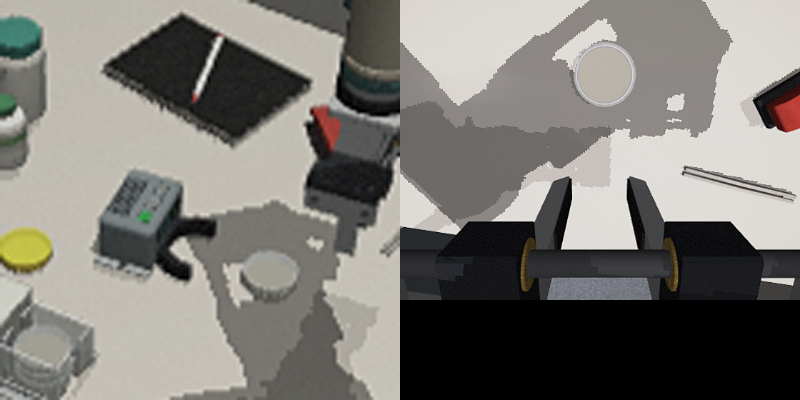

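Scene crop: dish rim centre at (269,270), collar ends at (212,227) and (180,270). In the wrist view the dish is at (204,74). The forceps are off to the right, away from the path.

```bash
python3 - <<'E'
from h import *
ci=camera_info('scene');f=lambda u,v,z:ray(ci,260+u*.3,110+v*.3,z).round(4)
print('dish',f(269,270,.014),'ends',f(208,227,.019),f(178,268,.019))
d=np.load('pics/s8_d.npy');P=pts(ci,d)
m=(P[...,2]>.008)&(P[...,2]<.022)&(abs(P[...,0]-.485)<.045)&(abs(P[...,1]+.245)<.04)
print('dish depth',P[m].mean(0).round(4),m.sum(),cv2.minEnclosingCircle((P[m][:,:2]*1000).astype(np.float32)))
im=cv2.imread('pics/s8.png')
m=(P[...,2]>.016)&(P[...,2]<.024)&(abs(P[...,0]-.58)<.06)&(abs(P[...,1]+.23)<.06)&(im.max(2)<45)
# collar ring points: least squares circle
q=P[m][:,:2]; print(m.sum(), q.min(0).round(3),q.max(0).round(3))
from scipy.optimize import least_squares
r=least_squares(lambda p:np.hypot(*(q-p).T)-.03725,[.567,-.231],loss='soft_l1',f_scale=.004); print('bay fit',r.x.round(4),np.abs(r.fun).mean().round(4))
wi=camera_info('wrist');s=observe();T=np.array(wi['tool_from_camera']);fw=K(wi)
dc=np.array([(285.6-wi['cx'])/fw,(103.6-wi['cy'])/fw,1]);R=np.array(s['tcp_rot'])
c=R@T[:3,3]+s['eef_pos'];v=R@T[:3,:3]@dc
for off in(0,.034): 
  k=(.014-c[2]-off)/v[2];print('wrist dish',(c+k*v).round(4))
E
```

```text
dish [ 0.4834 -0.2458  0.014 ] ends [ 0.5697 -0.2621  0.019 ] [ 0.563  -0.1893  0.019 ]
dish depth [ 0.482  -0.2421  0.0157] 173 ((485.26153564453125, -239.96910095214844), 37.86274719238281)
55 [ 0.556 -0.271] [ 0.609 -0.186]
bay fit [ 0.5649 -0.2295] 0.0029
wrist dish [ 0.4849 -0.2444  0.014 ]
wrist dish [ 0.4854 -0.2448 -0.02  ]
```

The numbers agree: dish (0.484, -0.2455), bay (0.566, -0.231), bearing 10°. I'll align 5 mm sideways, descend, and push home.

Request:
carry_out(
  moves=[
    {"dx": 0, "dy": 0.5, "dz": 2, "ax": 0, "ay": 0, "az": 0},
    {"dx": 0, "dy": 0, "dz": 3, "ax": 0, "ay": 0, "az": 0},
    {"dx": 0, "dy": 0, "dz": 2.5, "ax": 0, "ay": 0, "az": 0},
    {"dx": 0, "dy": 0, "dz": 1.2, "ax": 0, "ay": 0, "az": 0},
    {"dx": 0, "dy": 0, "dz": 0.3, "ax": 0, "ay": 0, "az": 0},
    {"dx": 0.8, "dy": 0, "dz": 0, "ax": 0, "ay": 0, "az": 0},
    {"dx": 1.2, "dy": 0, "dz": 0, "ax": 0, "ay": 0, "az": 0},
    {"dx": 1.2, "dy": 0, "dz": 0, "ax": 0, "ay": 0, "az": 0},
  ],
)

```text
t: 13.25
eef_pos: [0.4385, -0.2559, -0.0026]
tcp_rot: [[0.985, 0.173, 0.003], [0.173, -0.985, -0.002], [0.002, 0.002, -1.0]]
ft_force: [0.5, -0.5, 0.0]
finger_gap: 0.0405
finger_force: 0.0
```

Request:
carry_out(
  moves=[
    {"dx": 0.9, "dy": 0, "dz": 0, "ax": 0, "ay": 0, "az": 0},
    {"dx": 0.6, "dy": 0, "dz": 0, "ax": 0, "ay": 0, "az": 0},
    {"dx": 0.6, "dy": 0, "dz": 0, "ax": 0, "ay": 0, "az": 0},
    {"dx": 0.6, "dy": 0, "dz": 0, "ax": 0, "ay": 0, "az": 0},
    {"dx": 0.8, "dy": 0, "dz": 0, "ax": 0, "ay": 0, "az": 0},
    {"dx": 0.8, "dy": 0, "dz": 0, "ax": 0, "ay": 0, "az": 0},
    {"dx": 0.6, "dy": 0, "dz": 0, "ax": 0, "ay": 0, "az": 0},
    {"dx": 0.3, "dy": 0, "dz": 0, "ax": 0, "ay": 0, "az": 0},
  ],
)

```text
t: 13.92
eef_pos: [0.4885, -0.2463, -0.0038]
tcp_rot: [[0.985, 0.174, 0.001], [0.174, -0.985, -0.0], [0.001, 0.001, -1.0]]
ft_force: [-0.5, -0.8, 0.3]
finger_gap: 0.0403
finger_force: 0.4
```

```bash
python3 - <<'E'
from h import *
go(.566-.0277*.985,-.231-.0277*.174)
w,d=snap('wrist','w9'); s,ds=snap('scene','s9')
A=cv2.resize(s[110:230,260:380],(400,400),interpolation=cv2.INTER_CUBIC)
cv2.imwrite('pics/c9.png',np.hstack([A,cv2.copyMakeBorder(cv2.resize(w,(400,300)),0,100,0,0,0)])[:,:,::-1])
E
```

```text
t 13.92 p [ 0.4885 -0.2463 -0.0038] yaw 10.01 F [-0.5 -0.8  0.3] gap 0.0403 need cm [ 5.12 -0.16  0.  ]
```

View pics/c9.png

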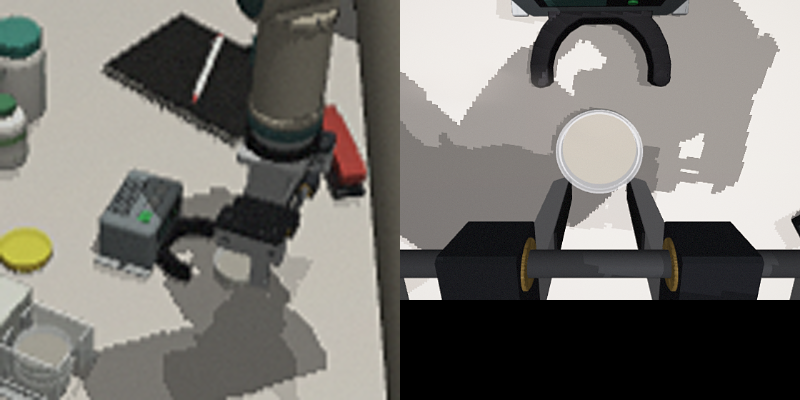

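The wrist view shows the dish (599,151) in line with the bay, whose collar arms are at 531 and 670 (middle 600). I'll push on.

Request:
carry_out(
  moves=[
    {"dx": 0.5, "dy": 0, "dz": 0, "ax": 0, "ay": 0, "az": 0},
    {"dx": 0.7, "dy": 0, "dz": 0, "ax": 0, "ay": 0, "az": 0},
    {"dx": 0.7, "dy": 0, "dz": 0, "ax": 0, "ay": 0, "az": 0},
    {"dx": 0.7, "dy": -0.1, "dz": 0, "ax": 0, "ay": 0, "az": 0},
    {"dx": 0.7, "dy": 0, "dz": 0, "ax": 0, "ay": 0, "az": 0},
    {"dx": 0.6, "dy": 0, "dz": 0, "ax": 0, "ay": 0, "az": 0},
    {"dx": 0.4, "dy": 0, "dz": 0, "ax": 0, "ay": 0, "az": 0},
    {"dx": 0.2, "dy": 0, "dz": 0, "ax": 0, "ay": 0, "az": 0},
  ],
)

```text
t: 14.68
eef_pos: [0.5324, -0.2374, -0.0038]
tcp_rot: [[0.985, 0.174, 0.0], [0.174, -0.985, -0.0], [0.0, 0.0, -1.0]]
ft_force: [-0.8, 0.4, 0.3]
finger_gap: 0.0406
finger_force: 0.1
```

Request:
carry_out(
  moves=[
    {"dx": 0.2, "dy": 0, "dz": 0, "ax": 0, "ay": 0, "az": 0},
    {"dx": 0.2, "dy": 0, "dz": 0, "ax": 0, "ay": 0, "az": 0},
    {"dx": 0.1, "dy": 0, "dz": 0, "ax": 0, "ay": 0, "az": 0},
  ],
)

```text
t: 14.93
eef_pos: [0.5366, -0.2366, -0.0038]
tcp_rot: [[0.985, 0.173, 0.0], [0.173, -0.985, -0.0], [0.0, 0.0, -1.0]]
ft_force: [-0.2, 0.2, 0.9]
finger_gap: 0.0406
finger_force: 0.1
```

Still free; I'll creep on until the force shows the dish is against the back.

Request:
carry_out(
  moves=[
    {"dx": 0.1, "dy": 0, "dz": 0, "ax": 0, "ay": 0, "az": 0},
    {"dx": 0.1, "dy": 0, "dz": 0, "ax": 0, "ay": 0, "az": 0},
    {"dx": 0.1, "dy": 0, "dz": 0, "ax": 0, "ay": 0, "az": 0},
  ],
)

```text
t: 15.18
eef_pos: [0.5394, -0.2361, -0.0038]
tcp_rot: [[0.985, 0.173, -0.0], [0.173, -0.985, -0.0], [-0.0, -0.0, -1.0]]
ft_force: [0.2, -0.7, -0.4]
finger_gap: 0.0403
finger_force: 0.1
```

Request:
carry_out(
  moves=[
    {"dx": 0.1, "dy": 0, "dz": 0, "ax": 0, "ay": 0, "az": 0},
  ],
)

```text
t: 15.27
eef_pos: [0.5401, -0.2359, -0.0039]
tcp_rot: [[0.985, 0.173, -0.001], [0.173, -0.985, -0.0], [-0.001, -0.0, -1.0]]
ft_force: [-1.9, -0.1, -0.7]
finger_gap: 0.0407
finger_force: 1.0
```

Request:
carry_out(
  moves=[
    {"dx": 0.1, "dy": 0, "dz": 0, "ax": 0, "ay": 0, "az": 0},
    {"dx": 0, "dy": 0, "dz": 0, "ax": 0, "ay": 0, "az": 0},
  ],
)

```text
t: 15.43
eef_pos: [0.5402, -0.2358, -0.0039]
tcp_rot: [[0.985, 0.174, -0.002], [0.174, -0.985, -0.0], [-0.002, -0.0, -1.0]]
ft_force: [-3.4, -2.1, 2.3]
finger_gap: 0.0405
finger_force: 1.8
```

It's seated: about 4 N of contact and no further travel. I'll retreat and check.

Request:
carry_out(
  moves=[
    {"dx": -0.3, "dy": 0, "dz": 0, "ax": 0, "ay": 0, "az": 0},
    {"dx": -1, "dy": 0, "dz": 0, "ax": 0, "ay": 0, "az": 0},
    {"dx": -2, "dy": 0, "dz": 0, "ax": 0, "ay": 0, "az": 0},
    {"dx": -2, "dy": 0, "dz": 0, "ax": 0, "ay": 0, "az": 0},
    {"dx": 0, "dy": 0, "dz": -3, "ax": 0, "ay": 0, "az": 0},
    {"dx": 0, "dy": 0, "dz": -3, "ax": 0, "ay": 0, "az": 0},
    {"dx": -3, "dy": 0, "dz": -2, "ax": 0, "ay": 0, "az": 0},
    {"dx": -3, "dy": 0, "dz": 0, "ax": 0, "ay": 0, "az": 0},
  ],
)

```text
t: 16.1
eef_pos: [0.4331, -0.2577, 0.0803]
tcp_rot: [[0.985, 0.175, 0.009], [0.175, -0.985, -0.006], [0.008, 0.008, -1.0]]
ft_force: [1.1, -1.5, 0.5]
finger_gap: 0.0402
finger_force: 0.0
```

```bash
python3 - <<'E'
from h import *
go(.5,-.2)
w,d=snap('wrist','w10'); s,ds=snap('scene','s10')
A=cv2.resize(s[110:230,230:350],(400,400),interpolation=cv2.INTER_CUBIC)
cv2.imwrite('pics/c10.png',np.hstack([A,cv2.copyMakeBorder(cv2.resize(w,(400,300)),0,100,0,0,0)])[:,:,::-1])
E
```

```text
t 16.1 p [ 0.4331 -0.2577  0.0803] yaw 10.08 F [ 1.1 -1.5  0.5] gap 0.0402 need cm [ 7.59 -4.51  0.02]
```

View pics/c10.png

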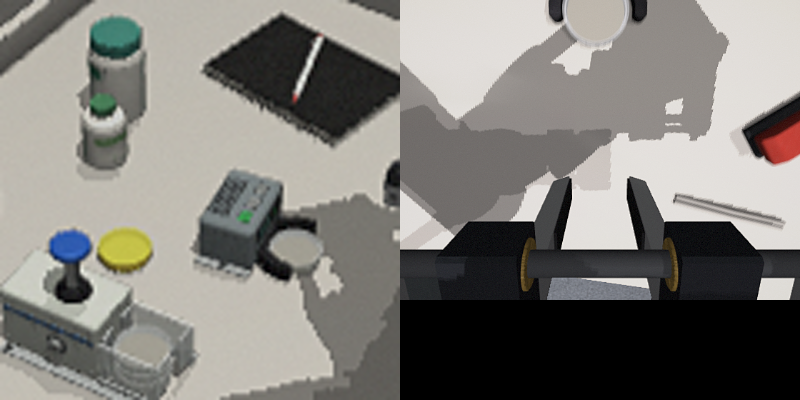

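The dish sits in the bay (left image about (295,247)), the plunger is up, nothing else has been disturbed, and the arm is clear.

```bash
python3 -c "
from workcell import *
print(sign_off())"
```

```text
the job is handed in; nothing more can be done
None
```

Job handed in at about 16 s: the plunger was pressed to its stop once and sprang back, and the single dish it fed was pushed along the bench and seated against the back of the coder bay; the last pictures showed nothing else in view moved.

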